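# Lids back on the turned boxes

## Task

Four turned wooden boxes, a large and a small one in pale maple and a large and a small one in dark walnut, stand on the bench mixed up with their four lids. Put each lid on its own box, same wood and same size, lowering it until it sits level and fully home on the rim, not dropping it. Leave the boxes standing where they are, and do not disturb the sanding block or the oil bottle.

Things in the scene. Friction and masses are not known exactly. Their poses are not given: they have to be found in the camera images.
- maple_large_box: Large open-topped round turned box in pale maple, loose, standing upright: 100 mm outside diameter, 64 mm tall, wall 7 mm, round mouth 86 mm across at the top; two thin burnt lines round the outside. Origin: centre of its underside, z up; the rim is 64 mm above it.
- maple_large_lid: Large round lid in pale maple, lying knob up. Tapered plug 14 mm deep (diameter 68 mm below, 79 above), flange 100 mm wide, 8 thick, that rests on the rim, round knob 26 mm thick, 34 tall (straight sides 33 to 50 mm above the origin, thin neck below). Origin: centre of plug's underside, z up. Fully home it is 50 mm above its box's origin; play 3.5 mm all round.
- maple_small_box: Small open-topped round turned box in pale maple, loose, standing upright: 72 mm outside diameter, 82 mm tall, wall 6.5 mm, round mouth 59 mm across at the top; two thin burnt lines round the outside. Origin: centre of its underside, z up; the rim is 82 mm above it.
- maple_small_lid: Small round lid in pale maple, lying knob up. Tapered plug 14 mm deep (diameter 41 mm below, 52 above), flange 72 mm wide, 8 thick, that rests on the rim, round knob 26 mm thick, 34 tall (straight sides 33 to 50 mm above the origin, thin neck below). Origin: centre of plug's underside, z up. Fully home it is 68 mm above its box's origin; play 3.5 mm all round.
- walnut_large_box: Large open-topped round turned box in dark walnut, loose, standing upright: 100 mm outside diameter, 64 mm tall, wall 7 mm, round mouth 86 mm across at the top; two thin burnt lines round the outside. Origin: centre of its underside, z up; the rim is 64 mm above it.
- walnut_large_lid: Large round lid in dark walnut, lying knob up. Tapered plug 14 mm deep (diameter 68 mm below, 79 above), flange 100 mm wide, 8 thick, that rests on the rim, round knob 26 mm thick, 34 tall (straight sides 33 to 50 mm above the origin, thin neck below). Origin: centre of plug's underside, z up. Fully home it is 50 mm above its box's origin; play 3.5 mm all round.
- walnut_small_box: Small open-topped round turned box in dark walnut, loose, standing upright: 72 mm outside diameter, 82 mm tall, wall 6.5 mm, round mouth 59 mm across at the top; two thin burnt lines round the outside. Origin: centre of its underside, z up; the rim is 82 mm above it.
- walnut_small_lid: Small round lid in dark walnut, lying knob up. Tapered plug 14 mm deep (diameter 41 mm below, 52 above), flange 72 mm wide, 8 thick, that rests on the rim, round knob 26 mm thick, 34 tall (straight sides 33 to 50 mm above the origin, thin neck below). Origin: centre of plug's underside, z up. Fully home it is 68 mm above its box's origin; play 3.5 mm all round.
- sanding_block: Bystander, not to be moved: loose cork sanding block with a dark red abrasive face down, 110 x 62 mm, 32 mm tall. Origin: centre of its underside; its x axis runs along its length.
- oil_bottle: Bystander, not to be moved: loose amber glass bottle of finishing oil with a black cap, 52 mm diameter, 125 mm tall, standing upright. Origin: centre of its underside.

How it is judged:
At the end, for the whole second after the job is handed in: Each of the four lids sits on the box of its own wood and size: centred within 8 mm, seated within 3 mm of full depth, lid and box level within 0.06 rad; every box stands on the bench within 40 mm of where it started; all are released and at rest (horizontal distance between maple_large_lid and maple_large_box below 0.008 m and z of maple_large_lid in the frame of maple_large_box between 0.047 and 0.053 m and angle between each of maple_large_lid, maple_large_box, maple_small_lid, maple_small_box, walnut_large_lid, walnut_large_box, walnut_small_lid, walnut_small_box's own z axis and vertical below 0.06 rad and distance of each of maple_large_box, maple_small_box, walnut_large_box, walnut_small_box from where it was at the start of the episode below 0.04 m and height (world z) of each of maple_large_box, maple_small_box, walnut_large_box, walnut_small_box below 0.01 m and linear speed of each of maple_large_lid, maple_large_box, maple_small_lid, maple_small_box, walnut_large_lid, walnut_large_box, walnut_small_lid, walnut_small_box below 0.02 m/s and horizontal distance between maple_small_lid and maple_small_box below 0.008 m and z of maple_small_lid in the frame of maple_small_box between 0.065 and 0.071 m and horizontal distance between walnut_large_lid and walnut_large_box below 0.008 m and z of walnut_large_lid in the frame of walnut_large_box between 0.047 and 0.053 m and horizontal distance between walnut_small_lid and walnut_small_box below 0.008 m and z of walnut_small_lid in the frame of walnut_small_box between 0.065 and 0.071 m); the robot touches nothing.
It fails at once if a lid is dropped (let go and falling faster than 0.7 m/s, a fall of about 25 mm) ((linear speed of maple_large_lid above 0.7 m/s and contact force between maple_large_lid and anything else below 0.01 N) or (linear speed of maple_small_lid above 0.7 m/s and contact force between maple_small_lid and anything else below 0.01 N) or (linear speed of walnut_large_lid above 0.7 m/s and contact force between walnut_large_lid and anything else below 0.01 N) or (linear speed of walnut_small_lid above 0.7 m/s and contact force between walnut_small_lid and anything else below 0.01 N)).
It fails at once if the sanding block is moved more than 30 mm (distance of sanding_block from where it was at the start of the episode above 0.03 m).
It fails at once if the oil bottle is moved more than 30 mm (distance of oil_bottle from where it was at the start of the episode above 0.03 m).
It also fails if it takes over 99 s, if anything falls off the work surface, if the arm or the gripper's body presses on something with over 40 N, if the wrist force passes 120 N, or if a joint passes its speed limit or range.

## Robot

A 6-joint arm with a two-finger parallel gripper is mounted at the origin on the work surface. World frame = base frame: x ahead of the robot, y to its left, z up, the work surface at z = 0. Lengths are in m, angles in rad, forces in N, time in s.
With the tool pointing down it reaches from about 0.35 to 0.85 m from the base axis. Payload 8.1 kg.
Tool frame: the origin (TCP) lies on the centre line of the jaws, within the pads' length; the fingertips stand 11 mm ahead of it and the grasp point (between the pads) lies 8 mm behind it (tip_reach is the z of the fingertips in the tool frame, in m); z points along the fingers, y is the direction in which the jaws open and shut (so a half turn about z gives the same grasp; the last joint's range is limited). The gripper opens to 93 mm and grips with 3 to 60 N. Pads are 15 mm wide; open, the fingers measure 128 mm over their backs; the gripper's body (75 mm by 188 mm) begins 65 mm behind the grasp point.
Start: joints at [1.17, 0.13, 1.488, -0, 1.523, -0.085], TCP at [0.186, 0.57, 0.23] pointing down, gripper open.
Joint ranges: [-2.96, 2.96], [-0.89, 2.26], [0.02, 2.5], [-1.34, 4.48], [0, 2.73], [-2.66, 2.66]. Speed limits (rad/s): [2.39, 2.39, 2.79, 3.14, 3.14, 3.14].

## Interface

Orientations are given as a rotation vector (axis times angle).
In Python, from plant import read_state, read_camera, camera_params, close_job, silhouettes, tip_of, tip_reach gives the robot as it stands.
- The arm moves only by the shell command python3 -m creep 'ROWS' [FORCE]. ROWS is JSON, a list of rows, each a list of 5 numbers: the shift along the tool's x, y, z in m, then the turn about the tool's z in rad, then the closure in counts, from 0 (fully open) to 255 (shut). In form: [[dx, dy, dz, twist, gripper], ...]. A call has 1 to 12 rows; each row shifts and turns the commanded pose from where the row before left it, along the tool's axes as they then stand; what a row does not reach is not made up. A row lasts 1/12 s, in which the tool goes at most 41.7 mm and 7.16 degrees, less where a joint would pass 70% of its speed; a pose out of reach is approached as far as the arm can. A call is refused whole if a number of a shift passes 0.0417 or a number of a turn 0.125, either way. A call with a gripper value outside its range is refused whole. The fingers move at their own pace and stop on an object; FORCE is the grip in N (left out, the last holds). Time passes only in rows, so rows that do not move let the fingers close. It gives the time, the measured TCP pose, the force and the opening at its end, in the units of the state.
- read_state(): the state, without advancing time (a new reading comes with each control period).
- read_camera(name): name is "scene" or "top"; returns the picture (480x640x3 uint8, red, green, blue); there is no depth.
- camera_params(name): a dict with "fov_y" (degrees; the focal length in pixels is half the picture's height over the tangent of half this angle, whatever the lens; pixels are square), "cx", "cy" (the principal point, pixels), "position" and "rotation" of the camera in the world. Camera axes: x right, y down, z forward; pixel columns grow to the right and rows downward; lengths in m; the calibration is good to about 2 mm. A picture is of the moment at which its call begins. camera_params takes no time and is no camera call.
- close_job(): hands the job in, once; it reports no verdict.
Trained networks look in the newest picture that a camera, given by its name, has taken for a name from the list of things; names that differ only in an ending like _2 or _b are one class to them, and where a whole thing is asked for, a point or a joint stands for the part that bears it (a point fixed in the world has none). Each returns a list of dicts, best first, with "confidence" (0 to 1); they miss things now and then, are a little off and sometimes report something else, mostly with a low value. They report only what shows in the picture. A call takes as long as a camera call.
- silhouettes(camera, query): "region" (480x640 bool, what is visible of it) and "pixel" ([column, row] in pixels, amid what is visible of it).
- tip_of(camera, query): "pixel" ([column, row] in pixels: a listed point, or the origin of a listed thing).
The state is a dict: "t": time; "q": joint angles; "dq": joint speeds; "joint_torque": joint torques, N m; "tool_pos": TCP position; "orientation": TCP orientation; "force": force on the tool from outside, world axes, zero at the start; "wrist_torque": the same for the moment, N m; "opening": finger opening in m.
Only numpy, scipy, OpenCV 4.12 (cv2) and the standard library are available. Lean on these libraries where they do the work, as an engineer would, in place of code of your own. Each camera call takes 0.05 s, during which the arm holds its last target.

## Working session

There is one attempt and no reset: what is moved stays moved. The work goes in short steps, Python scripts to look and compute and a shell command to move; the robot and the scene stay as the last step left them, time stands still between calls to the robot, and variables do not carry over. Pictures are saved under pics/ and viewed, and the job is handed in when it is done.

```bash
ls; mkdir -p pics
python3 - <<'E'
from plant import *
import cv2,json
s=read_state();print({k:(v if not hasattr(v,'tolist') else v.tolist()) for k,v in s.items()})
for n in("scene","top"):
    im=read_camera(n);cv2.imwrite(f"pics/{n}0.png",im[:,:,::-1]);print(n,camera_params(n))
print(tip_reach if not callable(tip_reach) else tip_reach())
E
```

```text
pics
{'t': 0.0, 'q': [1.1696230281863764, 0.1311300415888895, 1.4892941069360979, -1.9071206595421022e-05, 1.5229876294341524, -0.08538424067147825], 'dq': [-0.0002969000381859083, -0.0004298767800380617, 0.0012887995048467488, -0.00041403897506914894, -0.0018472887243559935, -0.0008811133534187565], 'joint_torque': [-0.0011239669402129948, -55.98773002624512, -49.17320966720581, 0.07623932557180524, 0.036093753296881914, -0.0002062160865534679], 'tool_pos': [0.18609992106308512, 0.5698283225551499, 0.22859787560200373], 'orientation': [-0.49391412660568895, -3.1020974423542342, 0.0027801667990632415], 'force': [-0.4168648251087766, -0.3522272371098999, -1.0895760092353013], 'wrist_torque': [0.04051204041829329, -0.017602274263436565, 0.028535984536228916], 'opening': 0.09318888572066676}
scene {'fov_y': 45.33272263503337, 'cx': 320.5903095930991, 'cy': 242.68602427134454, 'position': array([ 1.29588039, -0.71935399,  0.8162902 ]), 'rotation': array([-2.06758992, -0.80948238,  0.41511792])}
top {'fov_y': 57.287488864315755, 'cx': 324.5989714728278, 'cy': 238.15118234705292, 'position': array([0.35718188, 0.051284  , 1.02999626]), 'rotation': array([-2.11812739,  2.11097233, -0.18806894])}
0.011
```

View pics/scene0.png

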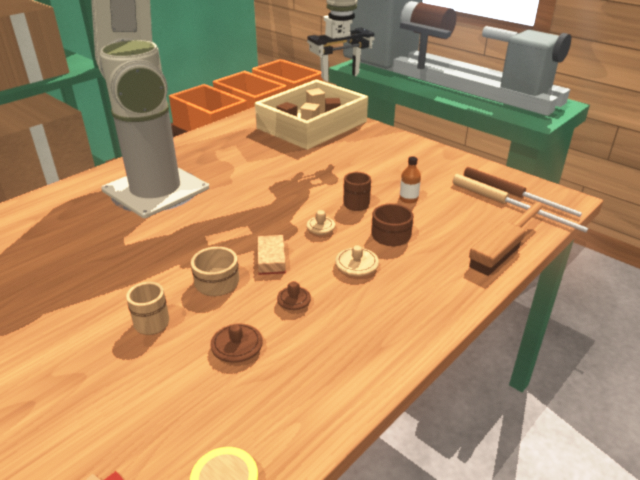

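View pics/top0.png

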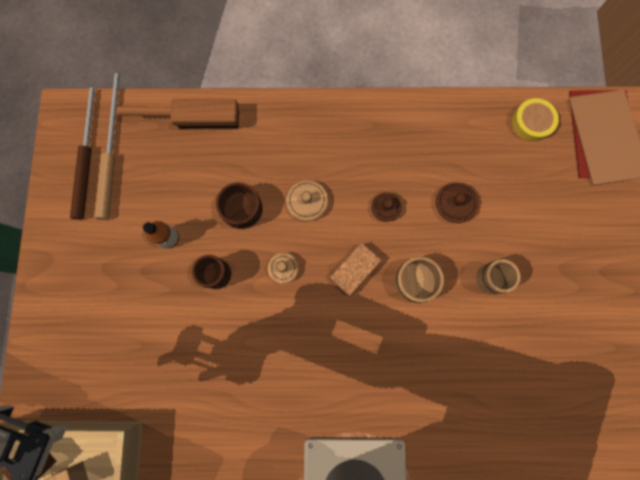

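The scene view shows the boxes: maple small (148,308), maple large (215,270), walnut small (357,191) and walnut large (392,223). It also shows the lids: walnut large (237,343), walnut small (293,297), maple small (320,224) and maple large (357,262). The block is at (271,253) and the bottle at (411,180). In the top view, +x points up and +y points left. I'll triangulate next.

```bash
cat > h.py <<'E'
from plant import *
import numpy as np,cv2
from scipy.spatial.transform import Rotation as R
def cam(n):
    p=camera_params(n);f=240/np.tan(np.radians(p['fov_y']/2))
    K=np.array([[f,0,p['cx']],[0,f,p['cy']],[0,0,1]]);Rm=R.from_rotvec(p['rotation']).as_matrix()
    return K,Rm,np.array(p['position'])
def ray(n,px):
    K,Rm,c=cam(n);d=Rm@np.linalg.inv(K)@np.array([px[0],px[1],1.]);return c,d/np.linalg.norm(d)
def onz(n,px,z):
    c,d=ray(n,px);return c+d*(z-c[2])/d[2]
def tri(a,b):
    P=[];
    for n in("scene","top"):
        K,Rm,c=cam(n);P.append(K@np.c_[Rm.T,-Rm.T@c])
    X=cv2.triangulatePoints(P[0],P[1],np.array(a,float).reshape(2,1),np.array(b,float).reshape(2,1)).ravel()
    return X[:3]/X[3]
def proj(n,X):
    K,Rm,c=cam(n);v=(np.atleast_2d(X)-c)@Rm@K.T;return v[:,:2]/v[:,2:]
names=[w+s+k for w in("maple_","walnut_") for s in("large_","small_") for k in("box","lid")]+["sanding_block","oil_bottle"]
E
python3 - <<'E'
from h import *
np.set_printoptions(precision=4,suppress=True)
read_camera("scene");read_camera("top")
for q in names:
    r={}
    for n in("scene","top"):
        o=tip_of(n,q);r[n]=o[0] if o else None
        s=silhouettes(n,q)
        print(q,n,[(np.round(x['pixel'],1),round(x['confidence'],2)) for x in o[:2]],'sil',[(np.round(x['pixel'],0),round(x['confidence'],2),x['region'].sum()) for x in s[:2]])
    if r["scene"] and r["top"]:
        print('   tri',tri(r["scene"]["pixel"],r["top"]["pixel"]),'z0:',onz("top",r["top"]["pixel"],0),onz("scene",r["scene"]["pixel"],0))
E
```

```text
maple_large_box scene [(array([217.3, 285.3]), 0.74)] sil [(array([216., 270.]), 0.71, np.int64(1983))]
maple_large_box top [(array([414. , 280.1]), 0.76)] sil [(array([419., 281.]), 0.72, np.int64(1724))]
   tri [ 0.4565 -0.146  -0.0059] z0: [ 0.4573 -0.1432  0.    ] [ 0.4616 -0.1511  0.    ]
maple_large_lid scene [(array([356.9, 266.3]), 0.75)] sil [(array([356., 262.]), 0.57, np.int64(1016))]
maple_large_lid top [(array([310.8, 201. ]), 0.64)] sil [(array([307., 201.]), 0.78, np.int64(1346)), (array([160., 234.]), 0.31, np.int64(723))]
   tri [0.6493 0.1028 0.0073] z0: [0.6486 0.1003 0.    ] [0.6446 0.1123 0.    ]
maple_small_box scene [(array([150.4, 324.5]), 0.73)] sil [(array([148., 308.]), 0.93, np.int64(1766))]
maple_small_box top [(array([489.6, 281.8]), 0.88)] sil [(array([497., 277.]), 0.89, np.int64(1237)), (array([385., 207.]), 0.62, np.int64(686))]
   tri [ 0.4544 -0.3206 -0.0051] z0: [ 0.454  -0.3188  0.    ] [ 0.4597 -0.3231  0.    ]
maple_small_lid scene [(array([319. , 226.5]), 0.98)] sil [(array([323., 223.]), 0.91, np.int64(498))]
maple_small_lid top [(array([282.
[... 1400 characters left out ...]
 0.    ] [ 0.6203 -0.0721 -0.    ]
sanding_block scene [(array([272.7, 260.9]), 0.67)] sil [(array([272., 255.]), 0.6, np.int64(1083))]
sanding_block top [(array([355.6, 267.3]), 0.9), (array([220. , 273.9]), 0.41)] sil [(array([354., 269.]), 0.79, np.int64(1311))]
   tri [ 0.4871 -0.0067  0.0006] z0: [ 0.487 -0.007  0.   ] [ 0.4866 -0.006   0.    ]
oil_bottle scene [(array([409.5, 198.6]), 0.97), (array([269.2, 261.2]), 0.3)] sil [(array([413., 180.]), 0.78, np.int64(750))]
oil_bottle top [(array([168.2, 237.9]), 0.73)] sil [(array([161., 232.]), 0.96, np.int64(748)), (array([355., 267.]), 0.48, np.int64(1334))]
   tri [0.5571 0.442  0.001 ] z0: [0.5567 0.4418 0.    ] [0.5564 0.444  0.    ]
```

```bash
cat > fit.py <<'E'
from h import *
from scipy.optimize import minimize
th=np.linspace(0,2*np.pi,180,endpoint=False);ct=np.c_[np.cos(th),np.sin(th)]
def circs(q):
    L='large' in q
    if 'box' in q: return [(.05 if L else .036,.064 if L else .082),(.043 if L else .0295,.064 if L else .082)]
    return [(.05 if L else .036,.022)]
def gimg(n,im):
    g=cv2.GaussianBlur(im.astype(np.float32),(0,0),1.0)
    gx=cv2.Sobel(g,cv2.CV_32F,1,0,scale=1/8);gy=cv2.Sobel(g,cv2.CV_32F,0,1,scale=1/8);return gx,gy
def samp(a,p): return cv2.remap(a,p[:,0].astype(np.float32)[None],p[:,1].astype(np.float32)[None],cv2.INTER_LINEAR)[0]
def score(G,n,q,x,y,dz=0,zoff=0):
    s=0
    for r,z in circs(q):
        P=proj(n,np.c_[x+r*ct[:,0],y+r*ct[:,1],np.full(180,z+dz+zoff)])
        t=np.roll(P,-1,0)-np.roll(P,1,0);t/=np.linalg.norm(t,axis=1)[:,None]
        gx,gy=samp(G[0],P),samp(G[1],P)
        d=np.linalg.norm(gx*t[:,1:]-gy*t[:,:1],axis=1)
        s+=np.minimum(d,25).mean()
    return s
def fit(G,q,x0,y0,cams,dz=0,rad=.014,zoff=0):
    f=lambda v:-sum(score(G[n],n,q,v[0],v[1],dz,zoff) for n in cams)
    g=np.arange(-rad,rad+1e-4,.002)
    b=min(((f((x0+a,y0+c)),x0+a,y0+c) for a in g for c in g))
    r=minimize(f,b[1:],method='Nelder-Mead',options=dict(initial_simplex=[b[1:],(b[1]+.0015,b[2]),(b[1],b[2]+.0015)],xatol=1e-4))
    return r.x,-r.fun
E
cat > go.py <<'E'
from fit import *
import json
I0=dict(maple_large_box=(.457,-.146),maple_large_lid=(.648,.103),maple_small_box=(.454,-.32),maple_small_lid=(.479,.163),walnut_large_box=(.627,.263),walnut_large_lid=(.6385,-.25),walnut_small_box=(.472,.314),walnut_small_lid=(.625,-.072))
E
python3 - <<'E'
from go import *
np.set_printoptions(precision=4,suppress=True)
im={n:cv2.imread(f"pics/{n}0.png")[:,:,::-1] for n in("scene","top")}
G={n:gimg(n,im[n]) for n in im}
ov={n:cv2.resize(im[n][:,:,::-1],None,fx=3,fy=3,interpolation=cv2.INTER_CUBIC) for n in im}
out={}
for q,(x,y) in I0.items():
    a,sa=fit(G,q,x,y,["top"]);b,sb=fit(G,q,x,y,["scene"]);c,sc=fit(G,q,x,y,["top","scene"])
    zs=[(fit(G,q,c[0],c[1],["top","scene"],dz,.006)[1],dz) for dz in(-.009,-.006,-.003,0,.003,.006,.009)]
    print(q,'top',a,round(sa,1),'scene',b,round(sb,1),'both',c,round(sc,1),'dz',[round(s,1) for s,_ in zs])
    out[q]=list(c)
    for n in im:
        for r,z in circs(q):
            P=proj(n,np.c_[c[0]+r*ct[:,0],c[1]+r*ct[:,1],np.full(180,z)])
            cv2.polylines(ov[n],[np.round(P*3+1).astype(int)],True,(0,255,0),1)
json.dump(out,open('fit0.json','w'))
cv2.imwrite("pics/ovtop.png",cv2.resize(ov["top"][480:960,510:1650],(800,337)))
cv2.imwrite("pics/ovscene.png",cv2.resize(ov["scene"][480:1140,340:1300],(800,550)))
E
```

```text
Traceback (most recent call last):
  File "fit.py", line 24, in fit
    b=min(((f((x0+a,y0+c)),x0+a,y0+c) for a in g for c in g))
  File "fit.py", line 24, in <genexpr>
    b=min(((f((x0+a,y0+c)),x0+a,y0+c) for a in g for c in g))
            ~^^^^^^^^^^^^^
  File "fit.py", line 22, in <lambda>
    f=lambda v:-sum(score(G[n],n,q,v[0],v[1],dz,zoff) for n in cams)
                ~~~^^^^^^^^^^^^^^^^^^^^^^^^^^^^^^^^^^^^^^^^^^^^^^^^^
  File "fit.py", line 22, in <genexpr>
    f=lambda v:-sum(score(G[n],n,q,v[0],v[1],dz,zoff) for n in cams)
                    ~~~~~^^^^^^^^^^^^^^^^^^^^^^^^^^^^
  File "fit.py", line 15, in score
    P=proj(n,np.c_[x+r*ct[:,0],y+r*ct[:,1],np.full(180,z+dz+zoff)])
  File "h.py", line 19, in proj
    K,Rm,c=cam(n);v=(np.atleast_2d(X)-c)@Rm@K.T;return v[:,:2]/v[:,2:]
           ~~~^^^
  File "h.py", line 5, in cam
    p=camera_params(n);f=240/np.tan(np.radians(p['fov_y']/2))
ValueError: time passes only in moves, steps and waits
```

```bash
sed -i 's/^def cam(n):/from functools import lru_cache\n@lru_cache(None)\ndef cam(n):/' h.py
cat > run0.py <<'E'
from go import *
import sys
np.set_printoptions(precision=4,suppress=True)
im={n:cv2.imread(f"pics/{n}0.png")[:,:,::-1] for n in("scene","top")}
G={n:gimg(n,im[n]) for n in im}
ov={n:cv2.resize(im[n][:,:,::-1],None,fx=3,fy=3,interpolation=cv2.INTER_CUBIC) for n in im}
out={}
for q,(x,y) in I0.items():
    a,sa=fit(G,q,x,y,["top"]);b,sb=fit(G,q,x,y,["scene"]);c,sc=fit(G,q,x,y,["top","scene"])
    zs=[(fit(G,q,c[0],c[1],["top","scene"],dz,.006)[1],dz) for dz in(-.009,-.006,-.003,0,.003,.006,.009)]
    print(q,'top',a,round(sa,1),'scene',b,round(sb,1),'both',c,round(sc,1),'dz',[round(s,1) for s,_ in zs])
    out[q]=list(c)
    for n in im:
        for r,z in circs(q):
            P=proj(n,np.c_[c[0]+r*ct[:,0],c[1]+r*ct[:,1],np.full(180,z)])
            cv2.polylines(ov[n],[np.round(P*3+1).astype(int)],True,(0,255,0),1)
json.dump(out,open('fit0.json','w'))
cv2.imwrite("pics/ovtop.png",cv2.resize(ov["top"][480:960,510:1650],(800,337)))
cv2.imwrite("pics/ovscene.png",cv2.resize(ov["scene"][480:1140,340:1300],(800,550)))
E
time python3 run0.py
```

```text
maple_large_box top [ 0.4543 -0.1454] 38.6 scene [ 0.4523 -0.1462] 47.7 both [ 0.4535 -0.1454] 84.9 dz [np.float64(71.6), np.float64(78.4), np.float64(81.0), np.float64(84.9), np.float64(79.5), np.float64(76.4), np.float64(70.7)]
maple_large_lid top [0.646  0.1099] 16.2 scene [0.6441 0.1111] 19.4 both [0.6457 0.1099] 35.2 dz [np.float64(32.3), np.float64(34.8), np.float64(34.7), np.float64(35.2), np.float64(34.4), np.float64(27.6), np.float64(26.1)]
maple_small_box top [ 0.46   -0.3191] 40.6 scene [ 0.4582 -0.3194] 44.1 both [ 0.4596 -0.3193] 83.0 dz [np.float64(68.2), np.float64(75.6), np.float64(81.3), np.float64(83.0), np.float64(77.4), np.float64(72.4), np.float64(67.0)]
maple_small_lid top [0.4835 0.163 ] 15.8 scene [0.4854 0.1611] 19.8 both [0.4836 0.1628] 35.3 dz [np.float64(28.8), np.float64(33.1), np.float64(35.4), np.float64(35.3), np.float64(32.9), np.float64(29.3), np.float64(25.8)]
walnut_large_box top [0.6275 0.2668] 29.0 scene [0.6254 0.2666] 38.2 both [0.6266 0.2669] 66.5 dz [np.float64(55.0), np.float64(60.3), np.float64(64.3), np.float64(66.5), np.float64(66.1), np.float64(61.7), np.float64(57.1)]
walnut_large_lid top [ 0.6396 -0.2467] 18.7 scene [ 0.6469 -0.2509] 22.0 both [ 0.64   -0.2465] 38.0 dz [np.float64(37.4), np.float64(39.9), np.float64(38.7), np.float64(38.0), np.float64(35.5), np.float64(31.1), np.float64(27.2)]
walnut_small_box top [0.4697 0.3205] 33.6 scene [0.4636 0.3257] 37.6 both [0.4695 0.3208] 69.8 dz [np.float64(61.0), np.float64(66.6), np.float64(69.3), np.float64(69.8), np.float64(70.2), np.float64(69.4), np.float64(62.9)]
walnut_small_lid top [ 0.6287 -0.0788] 18.9 scene [ 0.6355 -0.0852] 21.4 both [ 0.6289 -0.0792] 36.6 dz [np.float64(38.7), np.float64(39.9), np.float64(37.8), np.float64(36.6), np.float64(34.5), np.float64(30.4), np.float64(27.8)]
real	0m13.257s
user	0m13.075s
sys	0m0.211s
```

View pics/ovtop.png

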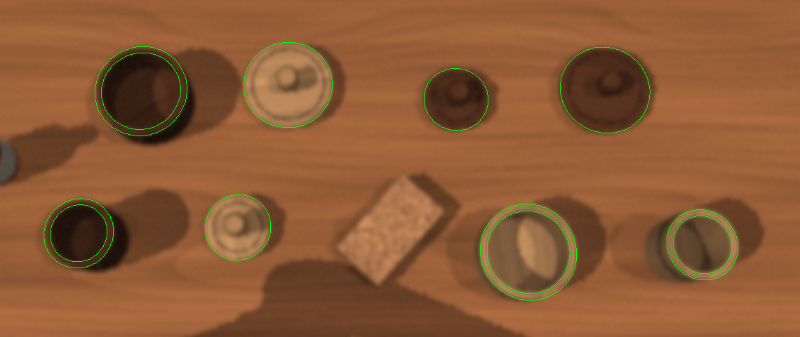

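View pics/ovscene.png

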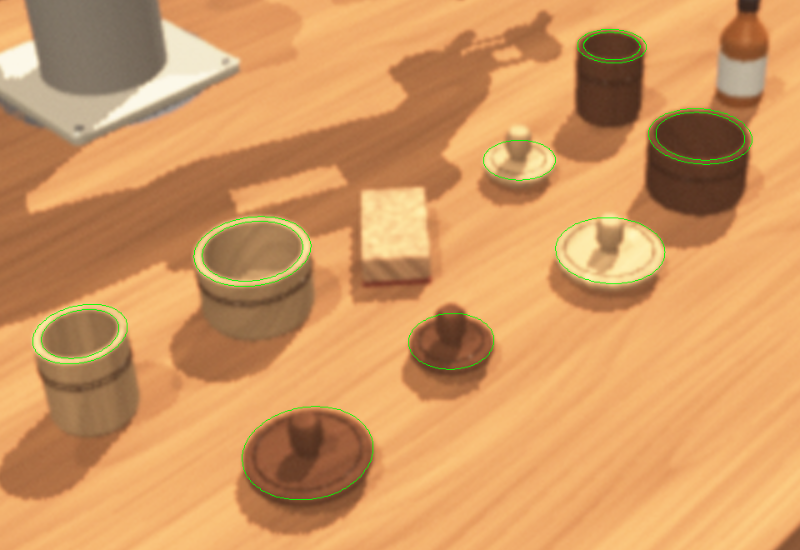

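```bash
cat > run1.py <<'E'
from go import *
np.set_printoptions(precision=4,suppress=True)
im={n:cv2.imread(f"pics/{n}0.png")[:,:,::-1] for n in("scene","top")}
G={n:gimg(n,im[n]) for n in im}
import fit as F
F.circs=lambda q:[(.013,.050)]
o=json.load(open('fit0.json'))
for q in o:
    if 'lid' in q:
        c,_=fit(G,q,*o[q],["top","scene"],0,.008)
        print(q,o[q],'knob',c,[round(fit(G,q,c[0],c[1],["top","scene"],dz,.006)[1],1) for dz in(-.009,-.006,-.003,0,.003,.006,.009)])
s=read_state();print(R.from_rotvec(s['orientation']).as_matrix(),s['tool_pos'])
E
python3 run1.py
```

```text
maple_large_lid [0.6456655156165363, 0.10991224805265667] knob [0.645  0.1158] [np.float64(31.1), np.float64(29.4), np.float64(26.9), np.float64(28.2), np.float64(29.3), np.float64(28.3), np.float64(25.5)]
maple_small_lid [0.4835690696106594, 0.16282762768443723] knob [0.4816 0.1684] [np.float64(30.5), np.float64(29.6), np.float64(22.1), np.float64(24.0), np.float64(24.9), np.float64(25.9), np.float64(25.1)]
walnut_large_lid [0.6400037425734043, -0.24652067286270907] knob [ 0.6358 -0.24  ] [np.float64(18.1), np.float64(19.0), np.float64(19.6), np.float64(21.6), np.float64(21.4), np.float64(20.8), np.float64(19.4)]
walnut_small_lid [0.6288575439453125, -0.07923223876953124] knob [ 0.6256 -0.0757] [np.float64(21.9), np.float64(21.8), np.float64(23.2), np.float64(24.8), np.float64(22.9), np.float64(22.7), np.float64(24.3)]
[[-0.9505  0.3106  0.    ]
 [ 0.3106  0.9505  0.    ]
 [-0.      0.     -1.    ]] [0.1864 0.5703 0.2296]
```

```bash
cat > crop.py <<'E'
from go import *
im={n:cv2.imread(f"pics/{n}0.png") for n in("scene","top")}
o=json.load(open('fit0.json'));rows=[]
for n in im:
    r=[]
    for q in [k for k in o if 'lid' in k]:
        x,y=o[q];c=np.round(proj(n,[[x,y,.03]])[0]).astype(int)
        a=cv2.resize(im[n][c[1]-30:c[1]+30,c[0]-30:c[0]+30],(200,200),interpolation=cv2.INTER_CUBIC)
        s=200/60
        for rr,z in((.013,.033),(.013,.05),(.05 if 'large' in q else .036,.022)):
            P=(proj(n,np.c_[x+rr*ct[:,0],y+rr*ct[:,1],np.full(180,z)])-c+30.5)*s
            cv2.polylines(a,[np.round(P).astype(int)],True,(0,255,0),1)
        r.append(a)
    rows.append(np.hstack(r))
cv2.imwrite('pics/knobs.png',np.vstack(rows))
E
python3 crop.py
```

```text
(no output)
```

View pics/knobs.png

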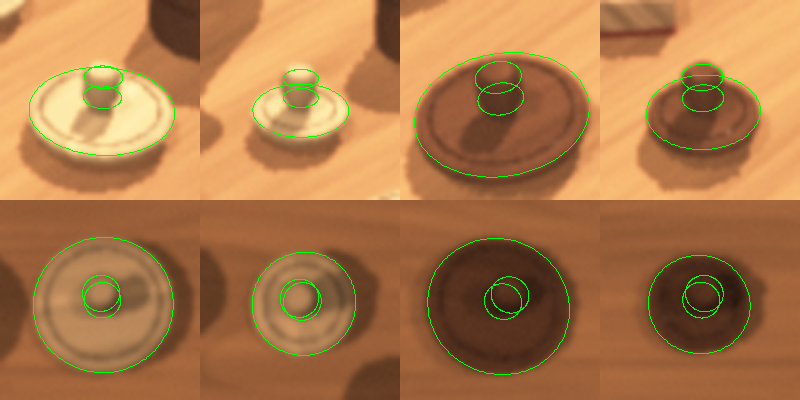

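The projected flange and knob outlines match both views, so the heights agree with the text and the boxes' rims fit best at the stated height. I'll turn the tool to the world axes and go above the small maple lid.

```bash
python3 -m creep '[[0,0,0,-0.105,0],[0,0,0,-0.105,0],[0,0,0,-0.106,0],[-0.015,-0.021,0,0,100],[-0.018,-0.025,0,0,100],[-0.018,-0.025,0,0,100],[-0.018,-0.025,0,0,100],[-0.018,-0.025,0,0,100],[-0.018,-0.025,0,0,100],[-0.018,-0.025,0,0,100],[-0.018,-0.025,0,0,100],[-0.018,-0.025,0,0,100]]' 20
```

```text
t: 3.2
tool_pos: [0.346, 0.3481, 0.2298]
orientation: [-0.001, 3.141, 0.0]
force: [-0.3, 0.1, -0.4]
opening: 0.0565
```

```bash
python3 -m creep '[[-0.018,-0.025,0,0,100],[-0.018,-0.025,0,0,100],[-0.018,-0.025,0,0,100],[-0.018,-0.025,0,0,100],[-0.018,-0.025,0,0,100],[-0.018,-0.025,0,0,100],[-0.018,-0.025,0,0,100],[0,0,0,0,100],[0,0,0,0,100]]'; python3 -c "
from h import *
s=read_state();print(R.from_rotvec(s['orientation']).as_matrix().round(4),s['tool_pos'],s['force'],s['opening'])"
```

```text
t: 3.95
tool_pos: [0.472, 0.1732, 0.2296]
orientation: [-0.005, -3.141, -0.0]
force: [-0.4, 0.3, -0.4]
opening: 0.0566
[[-1.0e+00  2.9e-03 -2.0e-04]
 [ 2.9e-03  1.0e+00  0.0e+00]
 [ 2.0e-04  0.0e+00 -1.0e+00]] [0.47198646 0.17322033 0.22960896] [-0.40737407  0.25718201 -0.41912218] 0.05655443171940946
```

```bash
python3 -m creep '[[-0.0116,-0.0104,0.02,0,100],[0,0,0.035,0,100],[0,0,0.035,0,100],[0,0,0.035,0,100],[0,0,0.03,0,100],[0,0,0,0,100]]'; python3 -c "
from h import *
for n in ('scene','top'): cv2.imwrite('pics/a_'+n+'.png',read_camera(n)[100:400,150:550,::-1])"
```

```text
t: 4.45
tool_pos: [0.4773, 0.164, 0.0679]
orientation: [0.002, -3.131, 0.003]
force: [-1.4, -0.6, -1.0]
opening: 0.0566
```

View pics/a_scene.png

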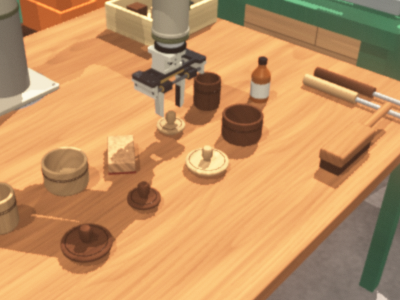

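View pics/a_top.png

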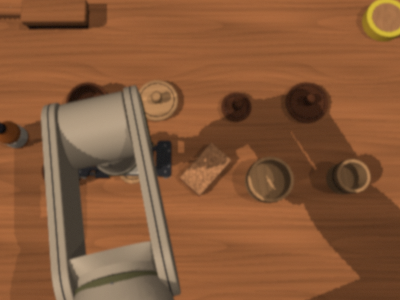

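The jaws stand over the small maple lid and nothing is touching. The arm is still settling.

```bash
python3 -m creep '[[0,0,0,0,100],[0,0,0,0,100]]'
```

```text
t: 4.72
tool_pos: [0.4849, 0.1649, 0.0776]
orientation: [-0.001, 3.137, 0.002]
force: [-0.5, -0.7, 0.5]
opening: 0.0564
```

```bash
python3 -m creep '[[0,0,0,0,100],[0,0,0,0,100]]'
```

```text
t: 4.88
tool_pos: [0.4843, 0.1644, 0.0766]
orientation: [-0.0, 3.139, 0.001]
force: [0.0, -0.1, 0.3]
opening: 0.0566
```

```bash
python3 -m creep '[[0.0007,-0.0016,0.008,0,100],[0,0,0.012,0,100],[0,0,0.01,0,100],[0,0,0.006,0,100],[0,0,0.003,0,100],[0,0,0,0,100],[0,0,0,0,100]]'
```

```text
t: 5.47
tool_pos: [0.4821, 0.1624, 0.0353]
orientation: [0.0, -3.141, 0.0]
force: [0.9, 0.2, -0.6]
opening: 0.0565
```

```bash
python3 -m creep '[[-0.001,0,-0.001,0,100],[0,0,0,0,100],[0,0,0,0,100]]'; python3 -m creep '[[0,0,0,0,160],[0,0,0,0,200],[0,0,0,0,230],[0,0,0,0,255],[0,0,0,0,255],[0,0,0,0,255]]' 25
```

```text
t: 5.72
tool_pos: [0.4838, 0.1625, 0.0372]
orientation: [-0.0, 3.141, 0.0]
force: [0.4, -0.5, -0.3]
opening: 0.0569
t: 6.22
tool_pos: [0.4833, 0.1624, 0.0366]
orientation: [-0.0, 3.142, -0.0]
force: [-0.4, 0.9, 0.5]
opening: 0.025
```

```bash
python3 -m creep '[[0,0,-0.005,0,255],[0,0,-0.012,0,255],[0,0,-0.02,0,255],[0,0,-0.025,0,255],[0,0,-0.025,0,255],[0,0,-0.025,0,255],[0,0,-0.02,0,255],[0,0,-0.01,0,255],[0,0,-0.003,0,255],[0,0,0,0,255]]'; python3 -c "
from h import *
for n in ('scene','top'): cv2.imwrite('pics/b_'+n+'.png',read_camera(n)[100:400,150:550,::-1])"
```

```text
t: 7.05
tool_pos: [0.4838, 0.1625, 0.1826]
orientation: [-0.0, 3.14, 0.001]
force: [0.0, -0.3, -0.2]
opening: 0.0252
```

View pics/b_scene.png

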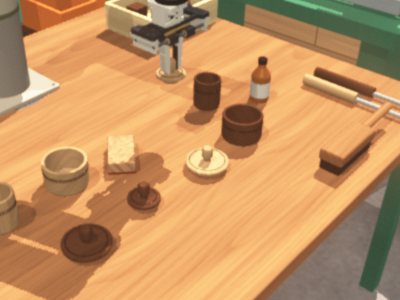

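The small maple lid hangs level between the jaws and has come clear of the bench. I'll carry it to its box.

```bash
python3 -m creep '[[0,-0.012,0,0,255],[0.002,-0.02,0,0,255],[0.002,-0.03,0,0,255],[0.002,-0.03,0,0,255],[0.002,-0.03,0,0,255],[0.002,-0.03,0,0,255],[0.002,-0.03,0,0,255],[0.002,-0.03,0,0,255],[0.002,-0.03,0,0,255],[0.002,-0.03,0,0,255],[0.002,-0.03,0,0,255],[0.002,-0.03,0,0,255]]'; python3 -m creep '[[0.002,-0.03,0,0,255],[0,-0.03,0,0,255],[0,-0.03,0,0,255],[0,-0.03,0,0,255],[0,-0.02,0,0,255],[0,-0.01,0,0,255],[0,0,0,0,255],[0,0,0,0,255],[0,0,0,0,255]]'
```

```text
t: 8.15
tool_pos: [0.4598, -0.1714, 0.1802]
orientation: [-0.0, -3.139, -0.001]
force: [0.1, 0.5, 0.1]
opening: 0.0251
t: 8.9
tool_pos: [0.4591, -0.3184, 0.1811]
orientation: [0.001, -3.141, -0.002]
force: [0.2, 1.0, -0.5]
opening: 0.0254
```

```bash
cat > hold.py <<'E'
from go import *
import sys
np.set_printoptions(precision=4,suppress=True)
lid,box,zg,tag=sys.argv[1],sys.argv[2],float(sys.argv[3]),sys.argv[4]
o=json.load(open('fit0.json'))
s=read_state();t=s['tool_pos'];zo=t[2]-zg
im=read_camera("scene");G={"scene":gimg("scene",im)}
print('tcp',np.array(t),'zoff',zo)
b,sb=fit(G,box,*o[box],["scene"],0,.008);print('box scene',b,sb,'start',o[box])
a=cv2.resize(im[:,:,::-1],None,fx=3,fy=3,interpolation=cv2.INTER_CUBIC)
l,sl=fit(G,lid,t[0],t[1],["scene"],0,.010,zo);print('lid scene',l,sl)
for q,p,z0,c in((lid,l,zo,(0,255,0)),(lid,t,zo,(255,0,0)),(box,b,0,(0,255,0))):
    for r,z in circs(q):
        P=proj("scene",np.c_[p[0]+r*ct[:,0],p[1]+r*ct[:,1],np.full(180,z+z0)])
        cv2.polylines(a,[np.round(P*3+1).astype(int)],True,c,1)
c=np.round(proj("scene",[[t[0],t[1],.1]])[0]*3).astype(int)
cv2.imwrite(f'pics/{tag}.png',a[max(0,c[1]-250):c[1]+250,max(0,c[0]-300):c[0]+300])
E
python3 hold.py maple_small_lid maple_small_box 0.0366 c1
```

```text
tcp [ 0.4591 -0.3184  0.1811] zoff 0.14446637587037128
box scene [ 0.4586 -0.3203] 43.20643353290478 start [0.4596298811776941, -0.31925697641379525]
lid scene [ 0.4545 -0.3158] 12.68589576751956
```

View pics/c1.png

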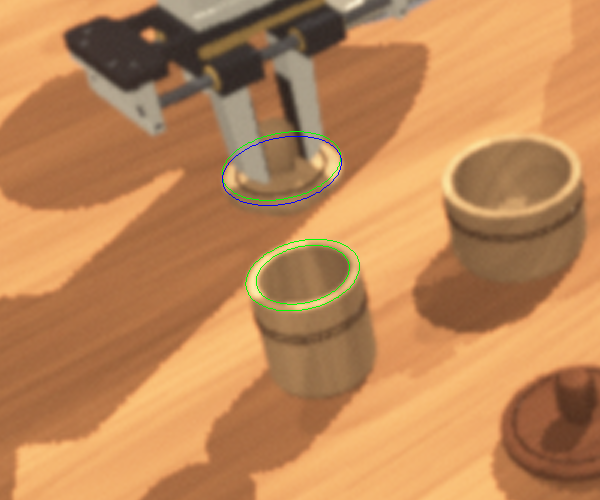

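The blue ring centred on the TCP matches the held lid, and the box fit is unchanged. I'll lower it.

```bash
python3 -m creep '[[0,-0.001,0.008,0,255],[0,0,0.014,0,255],[0,0,0.014,0,255],[0,0,0.01,0,255],[0,0,0.006,0,255],[0,0,0.004,0,255],[0,0,0,0,255],[0,0,0,0,255]]'; python3 hold.py maple_small_lid maple_small_box 0.0366 c2
```

```text
t: 9.62
tool_pos: [0.4596, -0.3206, 0.1259]
orientation: [-0.001, 3.141, -0.0]
force: [-0.2, 0.0, -0.8]
opening: 0.0255
tcp [ 0.4596 -0.3206  0.1259] zoff 0.08932290590933933
box scene [ 0.4596 -0.3215] 21.60673328229874 start [0.4596298811776941, -0.31925697641379525]
lid scene [ 0.4621 -0.3226] 9.322629676502833
```

View pics/c2.png

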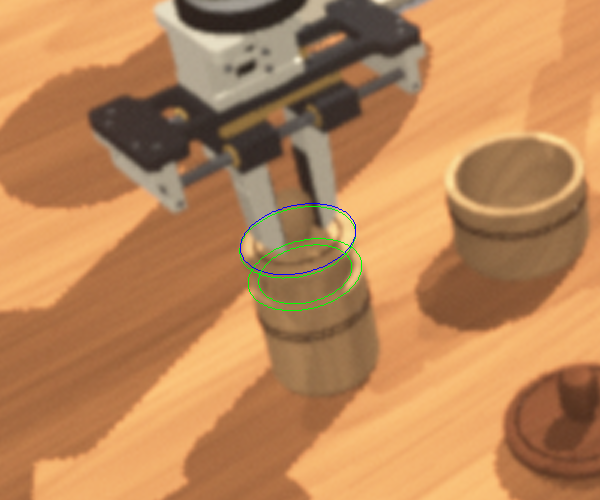

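```bash
python3 -m creep '[[0,0.001,0.005,0,255],[0,0,0.005,0,255],[0,0,0.004,0,255],[0,0,0.003,0,255],[0,0,0.002,0,255],[0,0,0,0,255],[0,0,0,0,255],[0,0,0,0,255]]'
```

```text
t: 10.33
tool_pos: [0.4595, -0.3197, 0.1068]
orientation: [-0.0, 3.141, -0.0]
force: [-1.0, -0.2, -0.4]
opening: 0.0253
```

```bash
python3 -m creep '[[0,0,0.001,0,255],[0,0,0.001,0,255],[0,0,0.001,0,255],[0,0,0,0,255],[0,0,0,0,255]]'
```

```text
t: 10.75
tool_pos: [0.4598, -0.3199, 0.1046]
orientation: [-0.0, 3.141, -0.001]
force: [-1.8, 1.1, 4.7]
opening: 0.0253
```

It touched at exactly the expected depth (0.1046, 4.7 N). I'll release it and rise.

```bash
python3 -m creep '[[0,0,-0.0003,0,230],[0,0,0,0,200],[0,0,0,0,160],[0,0,0,0,100],[0,0,0,0,100],[0,0,0,0,100]]'; python3 -m creep '[[0,0,-0.01,0,100],[0,0,-0.025,0,100],[0,0,-0.035,0,100],[0,0,-0.025,0,100],[-0.01,0.01,-0.01,0,100],[-0.02,0.02,0,0,100],[-0.025,0.025,0,0,100],[-0.025,0.025,0,0,100],[-0.02,0.02,0,0,100],[-0.01,0.01,0,0,100],[0,0,0,0,100],[0,0,0,0,100]]'; python3 -c "
from h import *
for n in ('scene','top'): cv2.imwrite('pics/d_'+n+'.png',read_camera(n)[100:400,50:550,::-1])"
```

```text
t: 11.25
tool_pos: [0.4592, -0.3194, 0.1036]
orientation: [0.0, -3.141, -0.001]
force: [-0.5, 1.0, -0.1]
opening: 0.0473
t: 12.25
tool_pos: [0.5694, -0.2095, 0.2091]
orientation: [0.003, -3.141, 0.001]
force: [0.3, -0.5, -0.2]
opening: 0.0566
```

View pics/d_scene.png

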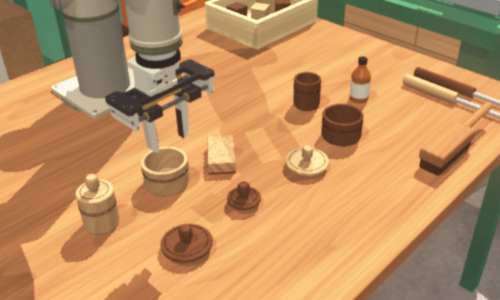

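The small maple lid is home on its box at about (97,205) in the crop. The next one is the large walnut lid.

```bash
python3 -m creep '[[-0.012,-0.006,0.01,0,100],[-0.02,-0.01,0.02,0,100],[-0.02,-0.011,0.025,0,100],[-0.012,-0.007,0.025,0,100],[-0.0066,-0.003,0.02,0,100],[0,0,0.018,0,100],[0,0,0.01,0,100],[0,0,0.004,0,100],[0,0,0,0,100],[0,0,0,0,100],[0,0,0,0,100]]'
```

```text
t: 13.27
tool_pos: [0.6408, -0.2472, 0.0791]
orientation: [-0.0, 3.139, -0.002]
force: [-0.2, -0.7, 0.6]
opening: 0.0567
```

```bash
python3 -m creep '[[0,0,0.008,0,100],[0,0,0.012,0,100],[0,0,0.01,0,100],[0,0,0.007,0,100],[0,0,0.003,0,100],[0,0,0,0,100],[0,0,0,0,100],[0,0,0,0,100],[0,0,0,0,100]]'
```

```text
t: 14.02
tool_pos: [0.6405, -0.2468, 0.0377]
orientation: [-0.0, 3.141, -0.001]
force: [-0.6, -0.1, 0.3]
opening: 0.0563
```

```bash
python3 -m creep '[[0,0,0.0005,0,160],[0,0,0,0,200],[0,0,0,0,230],[0,0,0,0,255],[0,0,0,0,255],[0,0,0,0,255]]' 25;  python3 -m creep '[[0,0,-0.005,0,255],[0,0,-0.012,0,255],[0,0,-0.02,0,255],[0,0,-0.025,0,255],[0,0,-0.025,0,255],[0,0,-0.025,0,255],[0,0,-0.02,0,255],[0,0,-0.01,0,255],[0,0,-0.003,0,255],[0,0,0,0,255]]'
```

```text
t: 14.52
tool_pos: [0.64, -0.2466, 0.0365]
orientation: [-0.0, 3.142, -0.0]
force: [-0.2, -0.6, -0.6]
opening: 0.025
t: 15.35
tool_pos: [0.6404, -0.2468, 0.1825]
orientation: [-0.0, 3.14, -0.001]
force: [-0.3, -0.6, -1.6]
opening: 0.025
```

```bash
python3 -m creep '[[0,0.012,0,0,255],[0.001,0.02,0,0,255],[0.001,0.03,0,0,255],[0.001,0.03,0,0,255],[0.001,0.03,0,0,255],[0.001,0.03,0,0,255],[0.001,0.03,0,0,255],[0.001,0.03,0,0,255],[0.001,0.03,0,0,255],[0.001,0.03,0,0,255],[0.001,0.03,0,0,255],[0.001,0.03,0,0,255]]'; python3 -m creep '[[0.001,0.03,0,0,255],[0.001,0.03,0,0,255],[0.001,0.03,0,0,255],[0,0.03,0,0,255],[0,0.03,0,0,255],[0,0.02,0,0,255],[0,0.0115,0,0,255],[0,0,0,0,255],[0,0,0,0,255],[0,0,0,0,255]]'; python3 hold.py walnut_large_lid walnut_large_box 0.0365 e1
```

```text
t: 16.35
tool_pos: [0.627, 0.0877, 0.1789]
orientation: [0.001, -3.138, -0.0]
force: [-0.1, -0.6, -1.2]
opening: 0.0254
t: 17.18
tool_pos: [0.6256, 0.2657, 0.1806]
orientation: [-0.001, -3.14, 0.002]
force: [0.3, 0.2, -1.1]
opening: 0.0249
tcp [0.6256 0.2657 0.1806] zoff 0.14411880134215893
box scene [0.6255 0.2667] 34.32923329150624 start [0.6266274343337862, 0.26685632734280085]
lid scene [0.634  0.2581] 19.7257529126779
```

View pics/e1.png

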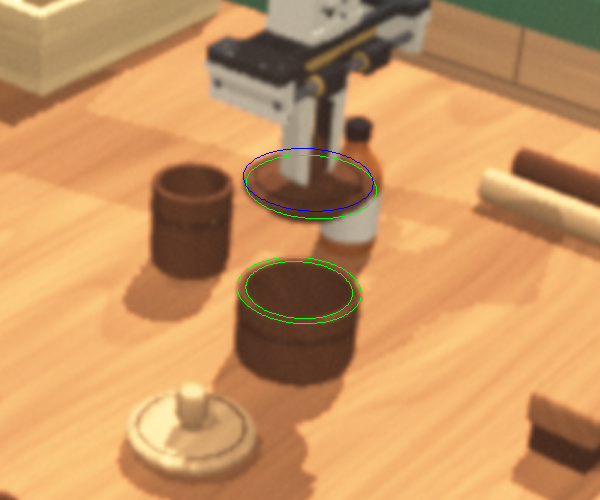

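```bash
python3 -m creep '[[0,0.0005,0.008,0,255],[0,0,0.016,0,255],[0,0,0.018,0,255],[0,0,0.014,0,255],[0,0,0.008,0,255],[0,0,0.005,0,255],[0,0,0.003,0,255],[0,0,0,0,255],[0,0,0,0,255],[0,0,0,0,255]]'; python3 hold.py walnut_large_lid walnut_large_box 0.0365 e2
```

```text
t: 18.07
tool_pos: [0.6266, 0.2677, 0.1106]
orientation: [-0.0, 3.14, 0.001]
force: [0.0, 1.1, -0.3]
opening: 0.0253
tcp [0.6266 0.2677 0.1106] zoff 0.07413911678985174
box scene [0.6262 0.2657] 20.47873140123666 start [0.6266274343337862, 0.26685632734280085]
lid scene [0.6302 0.2638] 14.646131383732365
```

View pics/e2.png

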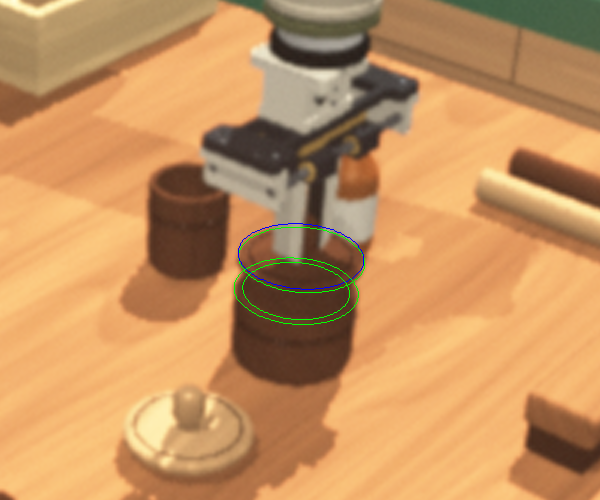

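Everything lines up, and the bottle is clear behind the gripper. I'll lower it further.

```bash
python3 -m creep '[[0,-0.0005,0.005,0,255],[0,0,0.006,0,255],[0,0,0.005,0,255],[0,0,0.003,0,255],[0,0,0.002,0,255],[0,0,0,0,255],[0,0,0,0,255]]'; python3 -m creep '[[0,0,0.001,0,255],[0,0,0.001,0,255],[0,0,0.001,0,255],[0,0,0,0,255],[0,0,0,0,255]]'
```

```text
t: 18.7
tool_pos: [0.6257, 0.2669, 0.0882]
orientation: [0.0, -3.141, 0.0]
force: [0.5, -0.7, -0.5]
opening: 0.0256
t: 19.12
tool_pos: [0.6262, 0.2671, 0.0864]
orientation: [-0.0, 3.141, 0.001]
force: [-1.3, -0.9, 5.7]
opening: 0.0253
```

```bash
python3 -m creep '[[0,0,-0.0003,0,230],[0,0,0,0,200],[0,0,0,0,160],[0,0,0,0,100],[0,0,0,0,100],[0,0,0,0,100]]'; python3 -m creep '[[0,0,-0.01,0,100],[0,0,-0.02,0,100],[0,0,-0.025,0,100],[0,0,-0.015,0,100],[-0.001,-0.012,-0.005,0,100],[-0.003,-0.025,0,0,100],[-0.004,-0.03,0,0,100],[-0.004,-0.03,0,0,100],[-0.004,-0.03,0,0,100],[-0.003,-0.02,0,0,100],[0,-0.01,0,0,100],[0,0,0,0,100]]'; python3 -c "
from h import *
for n in ('scene','top'): cv2.imwrite('pics/f_'+n+'.png',read_camera(n)[100:400,50:550,::-1])"
```

```text
t: 19.62
tool_pos: [0.6256, 0.2668, 0.0852]
orientation: [0.0, -3.141, 0.0]
force: [-0.2, -0.1, 1.5]
opening: 0.0477
t: 20.62
tool_pos: [0.6448, 0.1071, 0.1603]
orientation: [-0.004, -3.141, 0.001]
force: [-0.5, -0.7, -0.5]
opening: 0.0567
```

View pics/f_scene.png

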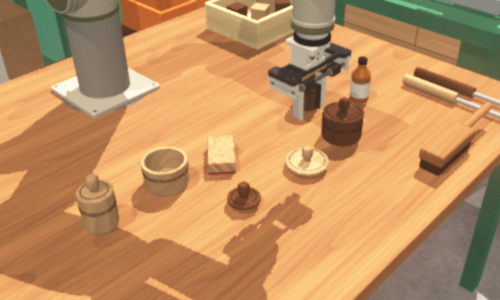

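The large walnut lid is seated at about (342,120). Next comes the large maple lid.

```bash
python3 -m creep '[[0,0,0.01,0,100],[0,0,0.02,0,100],[0,0,0.02,0,100],[0,0,0.018,0,100],[0,0,0.01,0,100],[0,0,0.004,0,100],[0,0,0,0,100],[0,0,0,0,100],[0,0,0,0,100]]'
```

```text
t: 21.47
tool_pos: [0.6459, 0.1103, 0.0803]
orientation: [-0.001, 3.139, 0.0]
force: [0.1, -0.1, 0.2]
opening: 0.0564
```

```bash
python3 -m creep '[[0,0,0.008,0,100],[0,0,0.012,0,100],[0,0,0.01,0,100],[0,0,0.008,0,100],[0,0,0.0035,0,100],[0,0,0,0,100],[0,0,0,0,100],[0,0,0,0,100],[0,0,0,0,100]]'; python3 -m creep '[[0,0,0.0003,0,160],[0,0,0,0,200],[0,0,0,0,230],[0,0,0,0,255],[0,0,0,0,255],[0,0,0,0,255]]' 25
```

```text
t: 22.22
tool_pos: [0.6455, 0.11, 0.038]
orientation: [-0.0, 3.14, 0.0]
force: [0.2, -0.5, 0.2]
opening: 0.0568
t: 22.72
tool_pos: [0.6449, 0.1099, 0.037]
orientation: [-0.0, 3.142, -0.0]
force: [0.5, 0.0, -0.2]
opening: 0.0254
```

```bash
python3 -m creep '[[0,0,-0.005,0,255],[0,0,-0.012,0,255],[0,0,-0.02,0,255],[0,0,-0.025,0,255],[0,0,-0.025,0,255],[0,0,-0.025,0,255],[0,0,-0.02,0,255],[0,0,-0.01,0,255],[0,0,-0.003,0,255],[0,0,0,0,255]]'; python3 -m creep '[[0.006,-0.008,0,0,255],[0.012,-0.016,0,0,255],[0.018,-0.024,0,0,255],[0.018,-0.024,0,0,255],[0.018,-0.024,0,0,255],[0.018,-0.024,0,0,255],[0.018,-0.024,0,0,255],[0.018,-0.024,0,0,255],[0.018,-0.024,0,0,255],[0.018,-0.024,0,0,255],[0.014,-0.019,0,0,255],[0.0095,-0.013,0,0,255]]';python3 -m creep '[[0.006,-0.007,0,0,255],[0,0,0,0,255],[0,0,0,0,255],[0,0,0,0,255]]'; python3 hold.py maple_large_lid maple_large_box 0.037 g1
```

```text
t: 23.55
tool_pos: [0.6454, 0.11, 0.183]
orientation: [-0.0, 3.14, 0.0]
force: [0.0, -0.3, -1.0]
opening: 0.0254
t: 24.55
tool_pos: [0.4564, -0.1395, 0.1797]
orientation: [-0.002, -3.138, -0.001]
force: [-0.0, 0.1, -1.2]
opening: 0.0248
t: 24.88
tool_pos: [0.4535, -0.1444, 0.1814]
orientation: [0.001, -3.141, -0.001]
force: [-0.0, -0.3, -0.9]
opening: 0.0253
tcp [ 0.4535 -0.1444  0.1814] zoff 0.14439053460718262
box scene [ 0.4578 -0.148 ] 38.324802619148876 start [0.45348224575883056, -0.14539714517824903]
lid scene [ 0.4631 -0.1525] 12.810488735109548
```

View pics/g1.png

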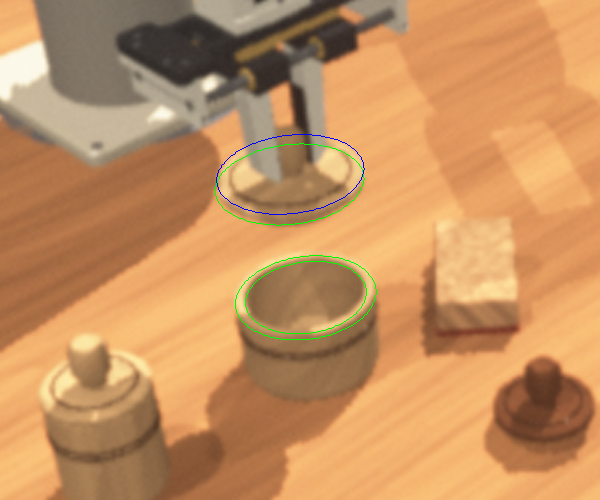

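```bash
python3 -m creep '[[0,-0.0006,0.008,0,255],[0,0,0.016,0,255],[0,0,0.018,0,255],[0,0,0.014,0,255],[0,0,0.008,0,255],[0,0,0.005,0,255],[0,0,0.003,0,255],[0,0,0,0,255],[0,0,0,0,255],[0,0,0,0,255]]'; python3 hold.py maple_large_lid maple_large_box 0.037 g2
```

```text
t: 25.77
tool_pos: [0.4541, -0.146, 0.1109]
orientation: [-0.0, 3.14, -0.001]
force: [-0.1, 0.4, -0.0]
opening: 0.0253
tcp [ 0.4541 -0.146   0.1109] zoff 0.07386472825308021
box scene [ 0.455  -0.1469] 26.62652810714079 start [0.45348224575883056, -0.14539714517824903]
lid scene [ 0.4495 -0.1412] 8.855609139802763
```

View pics/g2.png

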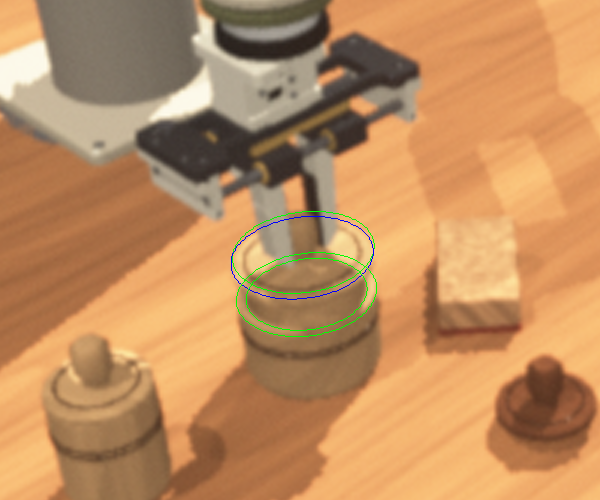

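The lid's ring sits squarely over the rim, so I'll lower it.

```bash
python3 -m creep '[[0,0,0.005,0,255],[0,0,0.006,0,255],[0,0,0.005,0,255],[0,0,0.003,0,255],[0,0,0.002,0,255],[0,0,0,0,255],[0,0,0,0,255]]'; python3 -m creep '[[0,0,0.001,0,255],[0,0,0.001,0,255],[0,0,0.001,0,255],[0,0,0,0,255],[0,0,0,0,255]]'
```

```text
t: 26.4
tool_pos: [0.4534, -0.1457, 0.0887]
orientation: [0.0, -3.141, -0.0]
force: [-0.7, 0.2, -0.5]
opening: 0.0255
t: 26.82
tool_pos: [0.4538, -0.1458, 0.0869]
orientation: [-0.0, 3.141, -0.0]
force: [-3.5, 1.7, 7.9]
opening: 0.0253
```

```bash
python3 -m creep '[[0,0,-0.0005,0,230],[0,0,0,0,200],[0,0,0,0,160],[0,0,0,0,100],[0,0,0,0,100],[0,0,0,0,100]]'; python3 -m creep '[[0,0,-0.01,0,100],[0,0,-0.02,0,100],[0,0,-0.025,0,100],[0,0,-0.015,0,100],[-0.01,0.004,-0.005,0,100],[-0.022,0.008,0,0,100],[-0.03,0.011,0,0,100],[-0.03,0.012,0,0,100],[-0.03,0.012,0,0,100],[-0.03,0.011,0,0,100],[-0.016,0.006,0,0,100],[-0.0075,0.0027,0,0,100]]'; python3 -m creep '[[0,0,0,0,100],[0,0,0,0,100],[0,0,0,0,100]]'; python3 -c "
from h import *
for n in ('scene','top'): cv2.imwrite('pics/i_'+n+'.png',read_camera(n)[100:400,50:550,::-1])"
```

```text
t: 27.32
tool_pos: [0.4534, -0.1457, 0.0863]
orientation: [0.0, -3.141, -0.0]
force: [-0.1, -0.3, -0.4]
opening: 0.0476
t: 28.32
tool_pos: [0.6308, -0.0777, 0.1618]
orientation: [-0.003, 3.141, 0.0]
force: [-0.3, 0.5, -0.1]
opening: 0.0565
t: 28.57
tool_pos: [0.628, -0.0795, 0.1616]
orientation: [-0.001, -3.141, 0.0]
force: [0.3, -0.5, 0.3]
opening: 0.0567
```

View pics/i_scene.png

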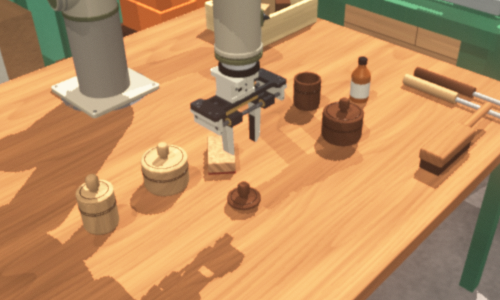

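Three lids are seated, and the sanding block hasn't moved. The small walnut lid is the last.

```bash
python3 -m creep '[[0,0,0.01,0,100],[0,0,0.02,0,100],[0,0,0.02,0,100],[0,0,0.018,0,100],[0,0,0.01,0,100],[0,0,0.004,0,100],[0,0,0,0,100],[0,0,0,0,100],[0,0,0,0,100]]'
```

```text
t: 29.42
tool_pos: [0.6299, -0.0792, 0.081]
orientation: [-0.0, 3.139, -0.001]
force: [1.3, 0.5, -0.0]
opening: 0.0568
```

```bash
python3 -m creep '[[0.0003,0,0.008,0,100],[0,0,0.012,0,100],[0,0,0.01,0,100],[0,0,0.008,0,100],[0,0,0.0045,0,100],[0,0,0,0,100],[0,0,0,0,100],[0,0,0,0,100],[0,0,0,0,100]]'; python3 -m creep '[[0,0,0,0,160],[0,0,0,0,200],[0,0,0,0,230],[0,0,0,0,255],[0,0,0,0,255],[0,0,0,0,255]]' 25; python3 -m creep '[[0,0,-0.005,0,255],[0,0,-0.012,0,255],[0,0,-0.02,0,255],[0,0,-0.025,0,255],[0,0,-0.025,0,255],[0,0,-0.025,0,255],[0,0,-0.02,0,255],[0,0,-0.01,0,255],[0,0,-0.003,0,255],[0,0,0,0,255]]'
```

```text
t: 30.17
tool_pos: [0.6292, -0.0791, 0.0376]
orientation: [-0.0, 3.14, -0.0]
force: [-0.6, -0.7, 0.6]
opening: 0.0566
t: 30.67
tool_pos: [0.6287, -0.079, 0.037]
orientation: [-0.0, 3.142, -0.0]
force: [-0.1, 0.2, -0.3]
opening: 0.0256
t: 31.5
tool_pos: [0.6291, -0.0791, 0.183]
orientation: [-0.0, 3.14, -0.001]
force: [-0.2, 1.2, -0.8]
opening: 0.0252
```

```bash
python3 -m creep '[[0.004,0.01,0,0,255],[0.0075,0.019,0,0,255],[0.0111,0.0279,0,0,255],[0.0111,0.0279,0,0,255],[0.0111,0.0279,0,0,255],[0.0111,0.0279,0,0,255],[0.0111,0.0279,0,0,255],[0.0111,0.0279,0,0,255],[0.0111,0.0279,0,0,255],[0.0111,0.0279,0,0,255],[0.0111,0.0279,0,0,255],[0.0111,0.0279,0,0,255]]'; python3 -m creep '[[0.0111,0.0279,0,0,255],[0.0111,0.0279,0,0,255],[0.0085,0.021,0,0,255],[0.004,0.01,0,0,255],[0.002,0.005,0,0,255],[0,0,0,0,255],[0,0,0,0,255],[0,0,0,0,255]]'; python3 hold.py walnut_small_lid walnut_small_box 0.037 j1
```

```text
t: 32.5
tool_pos: [0.5036, 0.2304, 0.1797]
orientation: [0.001, -3.138, 0.002]
force: [1.1, 1.0, -1.2]
opening: 0.0252
t: 33.17
tool_pos: [0.4698, 0.3196, 0.1816]
orientation: [-0.002, -3.141, 0.001]
force: [0.1, 0.3, -0.8]
opening: 0.025
tcp [0.4698 0.3196 0.1816] zoff 0.14458066098029304
box scene [0.4644 0.3257] 36.867550000893104 start [0.46945448242645943, 0.3208240528221359]
lid scene [0.4814 0.3053] 21.73380368348405
```

View pics/j1.png

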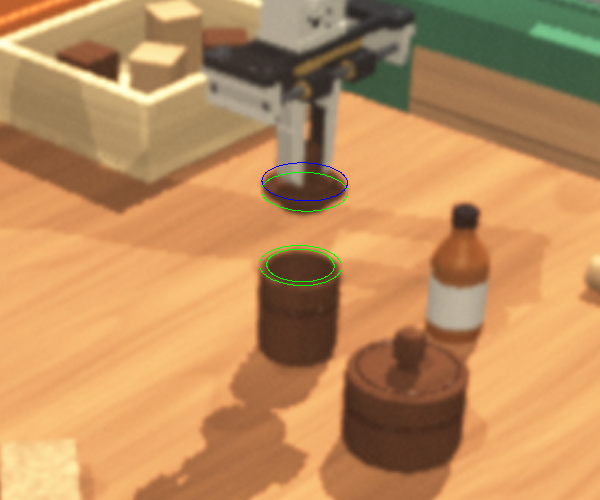

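The jointly fitted position from the two views agreed with the top view on the first overlays. The scene-only fit slides along the line of sight on dark wood, so I'm keeping the joint value.

```bash
python3 -m creep '[[0,0.0005,0.008,0,255],[0,0,0.014,0,255],[0,0,0.014,0,255],[0,0,0.01,0,255],[0,0,0.006,0,255],[0,0,0.004,0,255],[0,0,0,0,255],[0,0,0,0,255],[0,0,0,0,255]]'; python3 hold.py walnut_small_lid walnut_small_box 0.037 j2
```

```text
t: 33.97
tool_pos: [0.4699, 0.3216, 0.1268]
orientation: [-0.0, 3.14, 0.001]
force: [-0.4, -0.1, -0.6]
opening: 0.0252
tcp [0.4699 0.3216 0.1268] zoff 0.08980267521681948
box scene [0.4609 0.3291] 21.896490269976823 start [0.46945448242645943, 0.3208240528221359]
lid scene [0.4743 0.314 ] 15.321361713227128
```

View pics/j2.png

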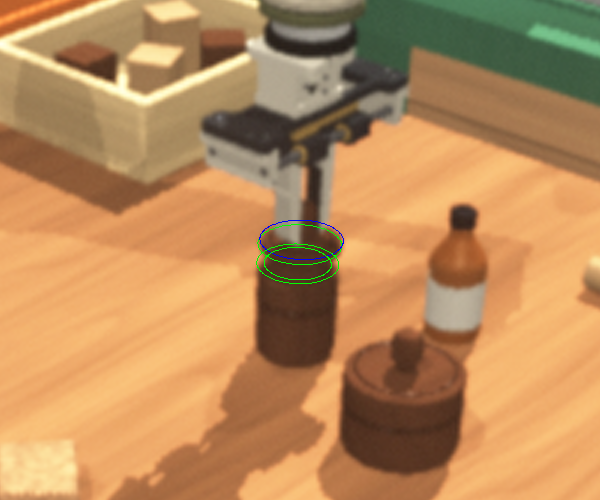

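```bash
python3 -m creep '[[0,-0.0005,0.004,0,255],[0,0,0.005,0,255],[0,0,0.005,0,255],[0,0,0.003,0,255],[0,0,0.002,0,255],[0,0,0,0,255],[0,0,0,0,255],[0,0,0,0,255]]'; python3 -m creep '[[0,0,0.001,0,255],[0,0,0.001,0,255],[0,0,0.001,0,255],[0,0,0,0,255],[0,0,0,0,255]]'
```

```text
t: 34.68
tool_pos: [0.4695, 0.3209, 0.1071]
orientation: [-0.0, 3.141, 0.0]
force: [-0.7, -0.8, -0.4]
opening: 0.0252
t: 35.1
tool_pos: [0.4699, 0.3211, 0.1049]
orientation: [-0.0, 3.14, 0.001]
force: [-0.4, -1.3, 4.6]
opening: 0.0253
```

Contact came at 0.1049, where 0.105 was expected. I'll release it, rise and pull back to a clear spot for a last look.

```bash
python3 -m creep '[[0,0,-0.0003,0,230],[0,0,0,0,200],[0,0,0,0,160],[0,0,0,0,100],[0,0,0,0,100],[0,0,0,0,100]]'; python3 -m creep '[[0,0,-0.01,0,100],[0,0,-0.025,0,100],[0,0,-0.03,0,100],[0,0,-0.03,0,100],[0,0,-0.02,0,100],[0.01,0.01,-0.01,0,100],[0.02,0.02,0,0,100],[0.025,0.025,0,0,100],[0.025,0.025,0,0,100],[0.025,0.025,0,0,100],[0.025,0.025,0,0,100],[0.025,0.025,0,0,100]]';python3 -m creep '[[0.025,0.025,0,0,100],[0.025,0.025,0,0,100],[0.02,0.025,0,0,100],[0.01,0.01,0,0,100],[0,0,0,0,100],[0,0,0,0,100],[0,0,0,0,100]]'
cat > fin.py <<'E'
from go import *
import fit as F
np.set_printoptions(precision=4,suppress=True)
im={n:read_camera(n) for n in("scene","top")}
for n in im: cv2.imwrite(f'pics/fin_{n}.png',im[n][:,:,::-1])
G={n:gimg(n,im[n]) for n in im};o=json.load(open('fit0.json'));Z=.0
ov={n:cv2.resize(im[n][:,:,::-1],None,fx=3,fy=3,interpolation=cv2.INTER_CUBIC) for n in im}
for q in [k for k in o if 'box' in k]:
    L='large' in q;r=.05 if L else .036;z=.072 if L else .09
    F.circs=lambda _:[(r,z)]
    c,s=fit(G,q,*o[q],["top","scene"],0,.01);t,_=fit(G,q,*o[q],["top"],0,.01)
    print(q,'start',np.array(o[q]),'lid flange both',c,'top',t,[round(fit(G,q,c[0],c[1],["top","scene"],dz,.006)[1],1) for dz in(-.006,-.003,0,.003,.006)])
    for n in im:
        for col,p in(((0,255,0),c),((255,0,0),o[q])):
            P=proj(n,np.c_[p[0]+r*ct[:,0],p[1]+r*ct[:,1],np.full(180,z)]);cv2.polylines(ov[n],[np.round(P*3+1).astype(int)],True,col,1)
cv2.imwrite("pics/fovtop.png",cv2.resize(ov["top"][480:960,510:1650],(800,337)))
cv2.imwrite("pics/fovscene.png",cv2.resize(ov["scene"][420:1080,340:1300],(800,550)))
for q in("sanding_block","oil_bottle"):
    a=tip_of("scene",q)[0]["pixel"];b=tip_of("top",q)[0]["pixel"];print(q,tri(a,b),a,b)
E
python3 fin.py
```

```text
t: 35.6
tool_pos: [0.4691, 0.3207, 0.1038]
orientation: [0.0, -3.141, 0.001]
force: [0.4, 0.4, 0.4]
opening: 0.0473
t: 36.6
tool_pos: [0.3119, 0.4769, 0.2289]
orientation: [0.0, -3.141, 0.001]
force: [0.5, -0.7, -0.7]
opening: 0.0565
t: 37.18
tool_pos: [0.2348, 0.5599, 0.2289]
orientation: [0.0, 3.141, -0.002]
force: [0.2, -0.4, 0.1]
opening: 0.0563
maple_large_box start [ 0.4535 -0.1454] lid flange both [ 0.454  -0.1446] top [ 0.455 -0.145] [np.float64(40.8), np.float64(41.4), np.float64(42.0), np.float64(39.8), np.float64(33.4)]
maple_small_box start [ 0.4596 -0.3193] lid flange both [ 0.46   -0.3194] top [ 0.46   -0.3182] [np.float64(35.3), np.float64(40.0), np.float64(40.0), np.float64(35.6), np.float64(29.0)]
walnut_large_box start [0.6266 0.2669] lid flange both [0.6267 0.2656] top [0.6265 0.2661] [np.float64(32.3), np.float64(34.4), np.float64(35.0), np.float64(32.6), np.float64(27.5)]
walnut_small_box start [0.4695 0.3208] lid flange both [0.4701 0.3194] top [0.4699 0.3193] [np.float64(32.7), np.float64(34.1), np.float64(34.3), np.float64(32.7), np.float64(28.3)]
sanding_block [ 0.482  -0.003   0.0031] [272.1, 258.5] [353.8, 269.1]
oil_bottle [0.5608 0.4371 0.0063] [410.3, 197.9] [170.4, 236.8]
```

View pics/fovscene.png

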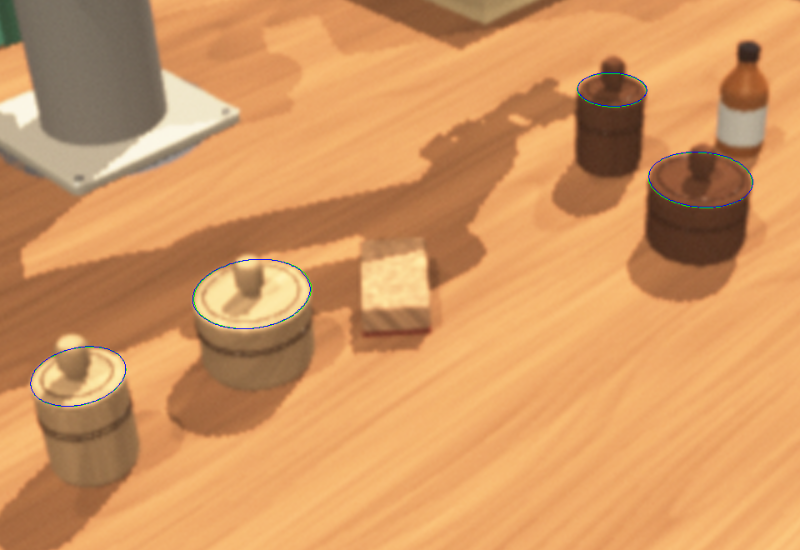

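View pics/fovtop.png

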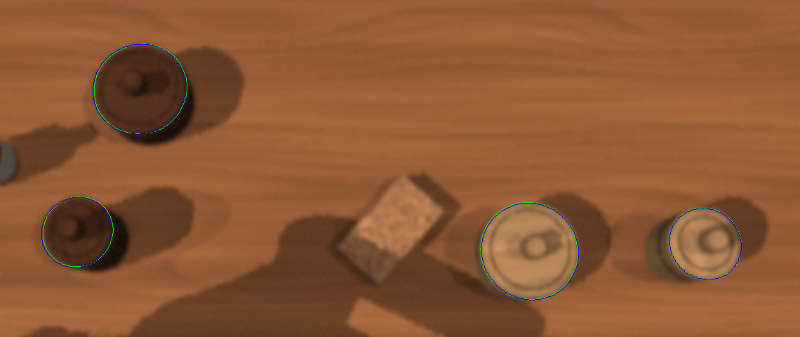

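All four lids sit level and centred, with the flanges within about 1.5 mm of the start centres at seated height. The block and the bottle haven't moved, and the robot is clear.

```bash
python3 -c "
from plant import *
print(close_job())"
```

```text
the job is handed in; nothing more can be done
None
```

All four lids are on their own boxes, and I handed the job in at about 37 s of the 99 s allowed. I gripped each lid by its knob at 25 N and lowered it until it touched the rim. I released it there and retreated clear of everything.

- **Seating:** each lid made contact within 0.2 mm of its expected full depth, at 4.6 to 7.9 N.
- **Centring:** the final fits from both cameras put every flange within about 1.5 mm of its box's starting centre. They fit best at the seated height, and the pictures show the lids level. They cannot resolve depth finer than about 3 mm, so the contact height is the better check.
- **Bystanders:** the sanding block and oil bottle look unmoved in the pictures. The network's position readings for them differ by 6 to 8 mm from the first ones, which is about its usual scatter.
- **Checks that disagreed:** while lids were held over the boxes, the scene-camera-only fits strayed. Held-lid fits were off by up to about 19 mm, and the small walnut box fit by about 7 to 12 mm. The edges were dark, shaded or partly hidden by the gripper. I placed the lids by the positions fitted from both cameras instead, and the contact depths and final pictures agreed with those.

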